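Blank off a hose coupling in the vice

TASK

Screw the loose brass blank cap onto the hose coupling that stands clamped in the bench vice: set it level on the neck, turn it gently backwards until you feel its thread drop in at the thread starts, then screw it clockwise fully home, up to its stop, and let go. Do not force it by pressing or turning hard: from on top of the threads it will not go on forwards. Leave the other things on the bench where they lie.

Things in the scene. Friction and masses are not known exactly. Their poses are not given: they have to be found in the camera images.
- cap: loose blank cap of plain brass, a shallow cup lying mouth down on the bench: 56 mm across, 30 mm tall, about 0.2 kg, finely ribbed all round, closed flat top. Origin: centre of its underside; z up along its axis; its yaw is any and tells nothing. Inside its top is a sprung rubber seal that takes 4 N at first and 11 N pressed in by 2.8 mm
- cap_lugs (a point): on the cap's axis 3 mm over its underside: the height of the three lugs hidden inside, evenly spaced, each 12 degrees long and 4.5 mm high, reaching in to a 38.4 mm circle. These are the cap's thread
- mouth (a point): centre of the lip of the brass hose coupling's neck, 198 mm over the bench; z up. The neck is 36 mm across, its lip chamfered. Cap's underside below this point: 8 to 12 mm while the lugs ride on top of the threads, 17 mm once all have dropped into the gaps and the seal touches the lip, 20 mm home, after up to 102 degrees clockwise, where the lugs meet the stop ribs; friction holds it there
- threads (a point): on the neck's axis at the thread tops, 7 mm under the lip. Three equal threads, 46 mm across, 4 mm thick: each falls 3.6 mm clockwise (from above) over 91 degrees from a blunt start to an upright stop rib, 6 degrees wide and as high as the starts. Lugs go down only in the 23 degree gap between a rib and the next start. The threads' angle varies and is not reported
- home (a point): on the neck's axis 20 mm under the lip: the cap's origin when home. On top of the threads, lugs turned forwards run against the ribs. Over 100 N of contact between cap and coupling harms the threads, all contacts added up: home, seal and threads bear 26 N of it, so that turning on against the stop with over 1.5 N m is too much
- vise: dark bench vice bolted down, jaws 125 mm wide, 150 mm high, holding the coupling upright by its hexagon; the cap when home is 28 mm clear over the jaws. Origin: on the bench under the neck's axis; its screw lies along y, the cross handle 195 mm out at +y, the anvil 150 mm out at -y; z up
- union_nut: bystander: open brass union nut, a ring 54 mm across (63 mm over its six lands), 24 mm tall, with a 40 mm bore. Origin: centre of its underside
- tee: bystander: brass pipe tee lying flat, 68 mm long and 34 mm thick, its branch reaching 37 mm along its y. Origin: under the middle of the run
- bottle: bystander: standing white plastic bottle, 60 mm across and 160 mm tall. Origin: centre of its underside
Not all that is in view belongs to the job. What is shaped like the cap but orange or pink is not meant.

How it is judged (in metres and radians):
On the way:
1. the cap stands level on the neck with its lugs dropped in between the threads (horizontal distance between cap and mouth below 0.003 m and angle between cap's own z axis and vertical below 0.06 rad and z of cap in the frame of mouth below -0.0155 m), for 0.1 s.
At the end, for the whole second after the job is handed in: the cap stands level on the coupling (within 0.06 rad), its axis within 3 mm of the neck's, its underside at least 18.7 mm under the lip (fully home is 20 mm), at rest and let go (horizontal distance between cap and mouth below 0.003 m and angle between cap's own z axis and vertical below 0.06 rad and z of cap in the frame of mouth below -0.0187 m and linear speed of cap below 0.01 m/s); the robot touches nothing.
It fails at once if the union nut, the tee or the bottle is moved by more than 20 mm (distance of any of union_nut, tee, bottle from where it was at the start of the episode above 0.02 m).
It fails at once if the cap is forced: contact of more than 100 N in all between the cap and the coupling or vice (contact force between cap and vise above 100 N).
It also fails if it takes over 61 s, if anything falls off the work surface, if the arm or the gripper's body presses on something with over 40 N, if the wrist force passes 120 N, or if a joint passes its speed limit or range.

ROBOT

A 6-joint arm with a two-finger parallel gripper is mounted at the origin on the work surface. World frame = base frame: x ahead of the robot, y to its left, z up, the work surface at z = 0. Lengths are in m, angles in degrees, forces in N, time in s.
With the tool pointing down it reaches from about 0.35 to 0.875 m from the base axis. Payload 4.2 kg.
Tool frame: the origin (TCP) lies midway between the tips of the shut fingers; the grasp point (between the pads) lies 19 mm behind it; z points along the fingers, y is the line along which they close (so a half turn about z gives the same grasp; the last joint's range is limited). The gripper opens to 87 mm and grips with 3 to 60 N. Pads are 19 mm wide; open, the fingers measure 117 mm over their backs; the gripper's body (75 mm by 190 mm) begins 51 mm behind the grasp point.
Start: joints at [-54.97, 22.042, 0.453, 0, -68.411, -14.817], TCP at [0.216, -0.586, 0.184] pointing down, gripper open.
Joint ranges: [-179.83, 179.83], [-69.29, 118.12], [-61.27, 80.66], [-181.25, 117.63], [-171.15, -9.14], [-177.46, 177.46]. Speed limits (degrees/s): [159.86, 159.86, 180, 180, 180, 180].

INTERFACE

Orientations are given as a 3x3 rotation matrix whose columns are the frame's x, y, z axes.
In Python, from station import sensors, eyes, workorder gives the robot as it stands.
- The arm moves only by the shell command python3 -m handwheel FILE, which reads ROWS from the file FILE. ROWS is a JSON list of rows, 1 to 8 of them, each an object with the fields aperture (the opening from 0.0 (shut) to 1.0 (fully open)), d (a list: dx, dy, dz in shares of 1 m (1.0 is 1 m)), r (a list: a rotation vector rx, ry, rz in shares of 90 degrees (1.0 is 90 degrees)); a field left out counts as zero (the opening has to be given); each row is the pose to reach, as a shift and turn from the pose commanded when the command began, along the tool's axes at that moment; what a row does not reach only later rows make up. A row lasts 1/10 s, in which the tool goes at most 0.05 m and 8.59 degrees, less where a joint would pass 70% of its speed; a pose out of reach is approached as far as the arm can. The fingers move at their own pace and stop on an object; the grip force is fixed at half the most. Time passes only in rows, so rows that do not move let the fingers close. It prints the time, the measured TCP pose, the force, the opening and the grip force at its end. Shift and turn numbers lie between -1 and 1, and a call with a number outside is refused. Input that does not fit is refused with a message, and nothing moves.
- sensors.sense(): the state, without advancing time (a new reading comes with each control period).
- eyes.capture(name): name is "scene" or "top"; returns a dict with "pixels" (400x640x3 uint8, red, green, blue), "z_map" (400x640 float32, m along the optical axis (not along the pixel's ray), 0 where there is no reading), "K" (3x3 intrinsics, pixels), "distortion" ([k1, k2, p1, p2, k3] as OpenCV has them; the pictures are not rectified), "world_from_camera" (4x4, takes a point from camera to world coordinates). Camera axes: x right, y up, looking along -z (the intrinsics and any distortion apply to the point x, -y, -z); pixel columns grow to the right and rows downward; lengths in m; the calibration is good to about 2 mm. A picture is of the moment at which its call begins.
- workorder.finish_job(): hands the job in; it is judged then, once.
The state is a dict: "time_s": time; "joints": joint angles; "joint_velocities": joint speeds; "effort": joint torques, N m; "tcp_pos": TCP position; "ee_rot": TCP orientation; "wrist_force": force on the tool from outside, world axes, zero at the start; "moment": the same for the moment, N m; "gripper_width": opening from 0.0 (shut) to 1.0 (fully open); "gripper_force": force on a finger pad.
Only numpy, scipy, OpenCV 4.12 (cv2) and the standard library are available. Lean on these libraries where they do the work, as an engineer would, in place of code of your own. Each camera call takes 0.05 s, during which the arm holds its last target. There are 200 camera calls.

## Working session

There is one attempt and no reset: what is moved stays moved. The work goes in short steps, Python scripts to look and compute and a shell command to move; the robot and the scene stay as the last step left them, time stands still between calls to the robot, and variables do not carry over. Pictures are saved under pics/ and viewed, at most 10 in all, crops included, and the job is handed in when it is done.

```bash
mkdir -p pics; ls; cat > h.py <<'E'
import numpy as np, cv2
from station import sensors, eyes
def cap(n):
    d=eyes.capture(n); return d
def save(d,f,box=None,s=1):
    im=d["pixels"][:,:,::-1]
    if box: im=im[box[1]:box[3],box[0]:box[2]]
    cv2.imwrite(f,cv2.resize(im,None,fx=s,fy=s,interpolation=cv2.INTER_CUBIC))
def rays(d,uv):
    p=cv2.undistortPoints(np.float64(uv).reshape(-1,1,2),d["K"],np.float64(d["distortion"]))[:,0]
    c=np.c_[p[:,0],-p[:,1],-np.ones(len(p))]
    T=np.array(d["world_from_camera"]); return T[:3,3],c@T[:3,:3].T
def onplane(d,uv,z):
    o,r=rays(d,uv); return o+r*((z-o[2])/r[:,2])[:,None]
def cloud(d):
    z=d["z_map"]; v,u=np.nonzero(z>0)
    o,r=rays(d,np.c_[u,v]); return np.c_[u,v],o+r*z[v,u][:,None]
E
python3 - <<'E'
from h import *
for n in("scene","top"):
    d=cap(n); save(d,f"pics/{n}0.png"); np.save(f"{n}.npy",d,allow_pickle=True)
    print(n,d["world_from_camera"],d["K"],d["distortion"])
print(sensors.sense())
E
```

```text
pics
scene [[ 0.4132902  -0.79384116  0.44610248  0.95515294]
 [ 0.91054606  0.35497563 -0.2118919  -0.35734607]
 [ 0.009853    0.4937697   0.86953689  0.98286196]
 [ 0.          0.          0.          1.        ]] [[496.82438658   0.         322.26004271]
 [  0.         496.82438658 202.03899501]
 [  0.           0.           1.        ]] [-0.14091614  0.          0.          0.          0.        ]
top [[ 0.00893309  0.99795097 -0.06335662  0.43271908]
 [-0.99956983  0.01068165  0.027314   -0.11904385]
 [ 0.02793479  0.06308537  0.9976171   1.19430496]
 [ 0.          0.          0.          1.        ]] [[462.69759075   0.         319.40619448]
 [  0.         462.69759075 198.49884508]
 [  0.           0.           1.        ]] [0.02455354 0.         0.         0.         0.        ]
{'time_s': 0.1, 'joints': array([-5.49698490e+01,  2.20854873e+01,  3.88750601e-01, -2.63123588e-02,
       -6.84118498e+01, -1.48160079e+01]), 'joint_velocities': array([ 0.14360616, -0.11664813,  0.20934891,  0.02173119, -0.03312324,
       -0.0230265 ]), 'effort': array([-5.22649152e-04, -3.91690028e+01,  1.87935519e+01,  4.23190668e+00,
        1.34567893e-02, -6.88891964e-05]), 'tcp_pos': array([ 0.21575829, -0.58592717,  0.18348344]), 'ee_rot': array([[-9.38466243e-01, -3.45370187e-01, -7.38164844e-04],
       [-3.45370969e-01,  9.38464525e-01,  1.79696166e-03],
       [ 7.21245357e-05,  1.94132856e-03, -9.99998113e-01]]), 'wrist_force': array([ 0.50251158,  0.76271178, -0.43630613]), 'moment': array([0.00049356, 0.02405707, 0.0365139 ]), 'gripper_force': 0.0, 'gripper_width': 1.0007127427706437}
```

View pics/scene0.png

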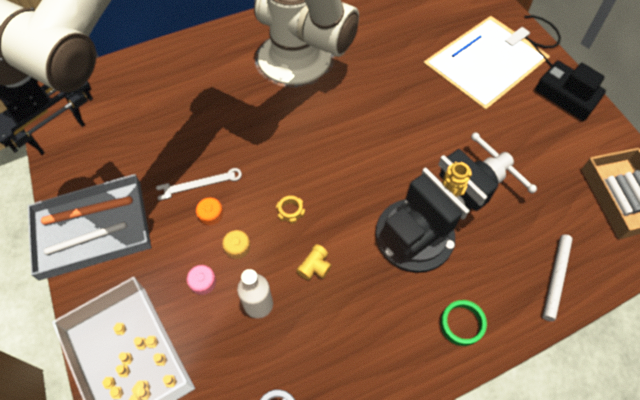

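View pics/top0.png

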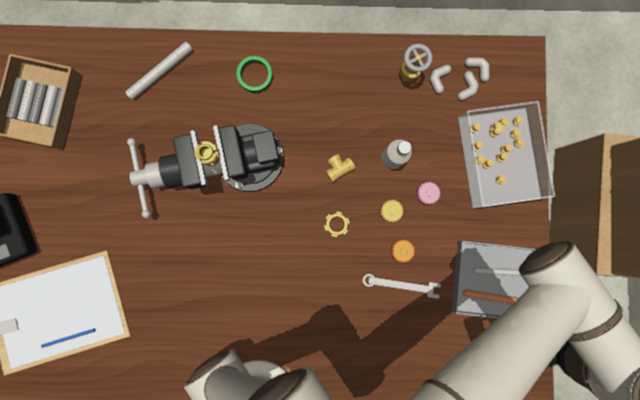

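In the scene view, the discs are at (236,243) brass, (209,210) orange and (201,278) pink. In the top view the same three are at (392,211), (403,251) and (429,193). The ring with lands at (337,223) is the union nut, and the neck is at top (207,153), scene (459,172). The plain brass-yellow closed disc at top (392,211) fits the cap. I'll confirm it in one crop and measure.

```bash
python3 - <<'E'
from h import *
D={n:np.load(f"{n}.npy",allow_pickle=True).item() for n in("scene","top")}
a=[cv2.resize(D["top"]["pixels"][170:270,320:450,::-1],(390,300),interpolation=2),cv2.resize(D["top"]["pixels"][110:210,130:260,::-1],(390,300),interpolation=2),
cv2.resize(D["scene"]["pixels"][190:290,180:310,::-1],(390,300),interpolation=2),cv2.resize(D["scene"]["pixels"][130:230,400:530,::-1],(390,300),interpolation=2)]
cv2.imwrite("pics/crop1.png",np.vstack([np.hstack(a[:2]),np.hstack(a[2:])]))
for n,c,z in(("top",(392,211),.03),("scene",(236,243),.03),("top",(207,153),.198),("scene",(459,172),.198)):
    d=D[n]; h=cv2.cvtColor(d["pixels"],cv2.COLOR_RGB2HSV)
    m=cv2.inRange(h,(18,90,60),(35,255,255))
    uv,P=cloud(d)
    near=(np.abs(uv-c).max(1)<28)&(m[uv[:,1],uv[:,0]]>0)
    Q=P[near]; t=Q[np.abs(Q[:,2]-z)<.004]
    cc=None
    if len(t)>4:
        (x,y),r=cv2.minEnclosingCircle(np.float32(t[:,:2]*1000)); cc=(x,y,r)
    print(n,c,"n",near.sum(),len(t),"medz",np.median(Q[:,2]),"zmax",np.percentile(Q[:,2],[90,99]),"mean",t[:,:2].mean(0) if len(t) else 0,"circ",cc)
    k,l,s,ce=cv2.connectedComponentsWithStats(m); i=l[c[1],c[0]] or np.argmin(np.hypot(*(ce-c).T)); print(s[i],ce[i],onplane(d,[ce[i]],z))
# other heights
for n,c in(("top",(337,223)),("top",(403,251)),("top",(397,153)),("top",(340,167))): print(c,onplane(D[n],[c],.02))
E
```

```text
top (392, 211) n 421 338 medz 0.02900056997350431 zmax [0.03204452 0.03439432] mean [ 0.4781273  -0.33464879] circ (478.57867431640625, -334.6434631347656, 27.89150047302246)
[380 199  23  24 422] [391.2985782  210.57582938] [[ 0.47802139 -0.33297373  0.03      ]]
scene (236, 243) n 505 467 medz 0.029734274729982357 zmax [0.03215795 0.03419237] mean [ 0.47797698 -0.33356659] circ (450.83538818359375, -343.9593505859375, 56.926700592041016)
[223 230  26  25 501] [235.53293413 242.1756487 ] [[ 0.48031646 -0.33301315  0.03      ]]
top (207, 153) n 470 105 medz 0.18582272529761534 zmax [0.19701947 0.1996664 ] mean [0.59457994 0.10095592] circ (593.818115234375, 100.64183807373047, 19.1142578125)
[194 141  25  25 471] [206.8641189 153.       ] [[0.59157062 0.0969951  0.198     ]]
scene (459, 172) n 730 133 medz 0.1774652521494105 zmax [0.1974171  0.20035924] mean [0.59656372 0.10155751] circ (594.949951171875, 100.99855041503906, 21.00124740600586)
[443 161  29  35 731] [457.25718194 177.5622435 ] [[0.60839978 0.0897116  0.198     ]]
(337, 223) [[ 0.44547035 -0.19641947  0.02      ]]
(403, 251) [[ 0.37617233 -0.36443747  0.02      ]]
(397, 153) [[ 0.62657808 -0.34960657  0.02      ]]
(340, 167) [[ 0.5885862  -0.20316644  0.02      ]]
```

View pics/crop1.png

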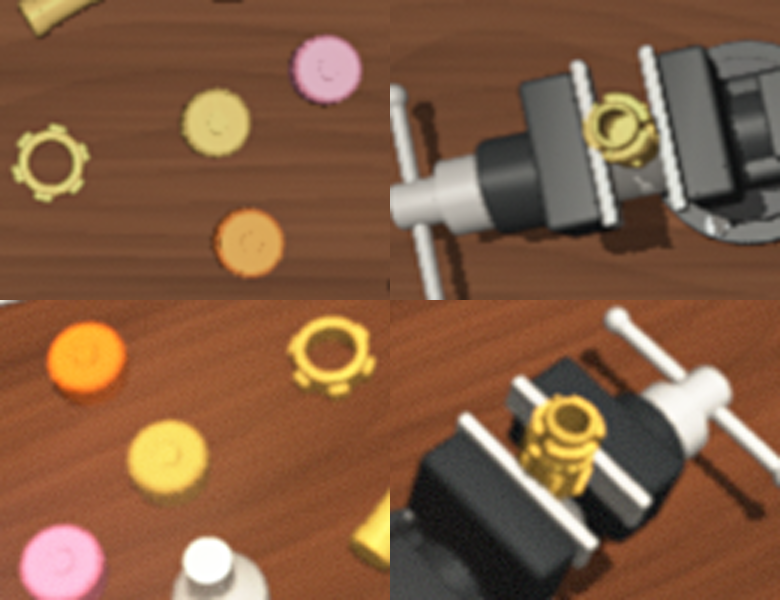

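The crop confirms it: the plain brass disc has a closed top and is neither orange nor pink, while the union nut is an open ring. The cap is at about (0.478,-0.334) and the neck at about (0.595,0.101). Next I work out the approach.

```bash
cat >> h.py <<'E'
def goal(p,yaw=None):
    "delta in tool axes to TCP p and tool-y yaw (deg, world)"
    from scipy.spatial.transform import Rotation as R
    s=sensors.sense(); M=s["ee_rot"]
    d=M.T@(np.array(p)-s["tcp_pos"])
    if yaw is None: r=np.zeros(3)
    else:
        a=np.radians(yaw); y=np.array([np.cos(a),np.sin(a),0]); z=np.array([0,0,-1.]); x=np.cross(y,z)
        r=R.from_matrix(M.T@np.c_[x,y,z]).as_rotvec(degrees=True)
    print("d",d.round(4),"rot",r.round(2),"F",s["wrist_force"].round(1),"M",s["moment"].round(2),"q",s["joints"].round(1),"w",round(s["gripper_width"],3),"t",s["time_s"],"tcp",s["tcp_pos"].round(4))
E
python3 -c "
from h import *
goal([.4785,-.3338,.10],65)
d=np.load('scene.npy',allow_pickle=True).item(); print(onplane(d,[(250,277)],.16), onplane(d,[(254,313)],0))"
```

```text
d [-0.3337  0.1457  0.0837] rot [ 0.1  -0.05 45.2 ] F [ 0.5  0.8 -0.4] M [0.   0.02 0.04] q [-55.   22.1   0.4  -0.  -68.4 -14.8] w 1.001 t 0.1 tcp [ 0.2158 -0.5859  0.1835]
[[ 0.61932561 -0.33583675  0.16      ]] [[ 0.6305763  -0.35187394  0.        ]]
```

Units first: turns go in shares of 90 degrees. So -0.05 degrees / 90 = -0.0006.

```bash
echo '[{"aperture": 1, "d": [-0.042, 0.018, 0.005], "r": [0, 0, 0.0667]}, {"aperture": 1, "d": [-0.084, 0.036, 0.01], "r": [0, 0, 0.1333]}, {"aperture": 1, "d": [-0.126, 0.055, 0.02], "r": [0, 0, 0.2]}, {"aperture": 1, "d": [-0.168, 0.073, 0.03], "r": [0, 0, 0.2667]}, {"aperture": 1, "d": [-0.21, 0.091, 0.04], "r": [0, 0, 0.3333]}, {"aperture": 1, "d": [-0.252, 0.11, 0.05], "r": [0, 0, 0.4]}, {"aperture": 1, "d": [-0.294, 0.128, 0.065], "r": [0, 0, 0.4667]}, {"aperture": 1, "d": [-0.3337, 0.1457, 0.0837], "r": [0.0011, -0.0006, 0.5022]}]' > path.dat && python3 -m handwheel path.dat
echo '[{"aperture": 1}, {"aperture": 1}]' > path.dat && python3 -m handwheel path.dat
python3 -c "
from h import *
goal([.4785,-.3338,.005],65)
d=cap('top');save(d,'pics/a.png')"
```

```text
time_s: 0.9
tcp_pos: [0.4804, -0.333, 0.1006]
ee_rot: [[-0.905, 0.425, 0.002], [0.425, 0.905, -0.002], [-0.003, -0.001, -1.0]]
wrist_force: [0.7, -1.9, 0.7]
gripper_width: 0.998
gripper_force: 0.0
time_s: 1.1
tcp_pos: [0.4789, -0.3334, 0.0998]
ee_rot: [[-0.907, 0.42, -0.001], [0.42, 0.907, -0.001], [0.001, -0.002, -1.0]]
wrist_force: [-0.3, -1.2, 0.1]
gripper_width: 1.001
gripper_force: 0.0
d [ 0.0001 -0.0004  0.0948] rot [-0.09 -0.05  0.15] F [-0.3 -1.2  0.1] M [-0.04 -0.03  0.02] q [-18.9  22.3 -12.3   0.1 -55.5 -96. ] w 1.001 t 1.1 tcp [ 0.4789 -0.3334  0.0998]
```

```bash
echo '[{"aperture": 1, "d": [0, 0, 0.04]}, {"aperture": 1, "d": [0, 0, 0.075]}, {"aperture": 1, "d": [0, 0, 0.0945]}, {"aperture": 1, "d": [0, 0, 0.0945]}, {"aperture": 0, "d": [0, 0, 0.0945]}, {"aperture": 0, "d": [0, 0, 0.0945]}, {"aperture": 0, "d": [0, 0, 0.0945]}, {"aperture": 0, "d": [0, 0, 0.0945]}]' > path.dat && python3 -m handwheel path.dat
echo '[{"aperture": 0}, {"aperture": 0}, {"aperture": 0}]' > path.dat && python3 -m handwheel path.dat
python3 -c "
from h import *
goal([.4785,-.3338,.005],65)"
```

```text
time_s: 1.95
tcp_pos: [0.4795, -0.335, 0.0075]
ee_rot: [[-0.906, 0.422, 0.003], [0.422, 0.906, -0.003], [-0.004, -0.001, -1.0]]
wrist_force: [0.0, -0.7, -0.3]
gripper_width: 0.719
gripper_force: 0.0
time_s: 2.25
tcp_pos: [0.4789, -0.3346, 0.0064]
ee_rot: [[-0.906, 0.422, 0.001], [0.422, 0.906, -0.002], [-0.002, -0.001, -1.0]]
wrist_force: [-0.5, 0.5, 0.5]
gripper_width: 0.448
gripper_force: 0.0
d [0.0007 0.0005 0.0014] rot [-0.07  0.09  0.02] F [-0.5  0.5  0.5] M [-0.07 -0.03 -0.  ] q [-19.   28.6 -17.9   0.1 -43.5 -96. ] w 0.448 t 2.25 tcp [ 0.4789 -0.3346  0.0064]
```

```bash
python3 - <<'E'
from h import *
a,b=cap("scene"),cap("top")
x=cv2.resize(a["pixels"][170:310,140:310,::-1],None,fx=2.3,fy=2.3,interpolation=2)
y=cv2.resize(b["pixels"][140:280,320:490,::-1],None,fx=2.3,fy=2.3,interpolation=2)
cv2.imwrite("pics/g1.png",np.hstack([x,y])); goal([.4785,-.3338,.005])
E
```

```text
d [0.0007 0.0005 0.0013] rot [0. 0. 0.] F [0.6 0.1 0.3] M [-0.05 -0.08  0.02] q [-19.   28.6 -17.9   0.1 -43.4 -96. ] w 0.356 t 2.35 tcp [ 0.4789 -0.3346  0.0063]
```

View pics/g1.png

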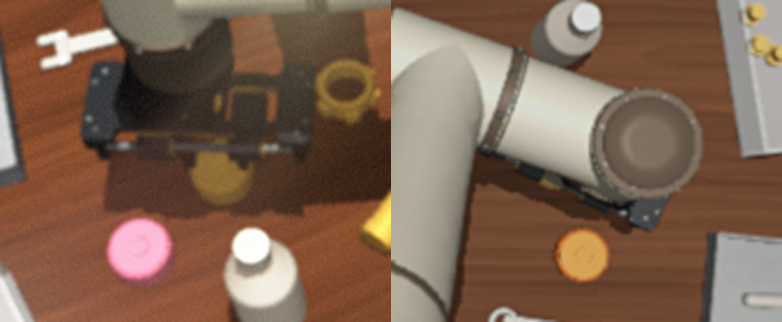

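The scene crop shows the gripper over the brass cap, with the cap still in place at crop (220,178). The fingers are still closing (0.356), so I let them finish.

```bash
echo '[{"aperture": 0}, {"aperture": 0}]' > path.dat && python3 -m handwheel path.dat; echo '[{"aperture": 0}, {"aperture": 0}]' > path.dat && python3 -m handwheel path.dat
```

```text
time_s: 2.55
tcp_pos: [0.4788, -0.3346, 0.0062]
ee_rot: [[-0.906, 0.422, 0.001], [0.422, 0.906, -0.002], [-0.001, -0.001, -1.0]]
wrist_force: [0.2, 0.4, 0.1]
gripper_width: 0.172
gripper_force: 0.0
time_s: 2.75
tcp_pos: [0.4788, -0.3346, 0.0062]
ee_rot: [[-0.906, 0.422, 0.001], [0.422, 0.906, -0.002], [-0.001, -0.001, -1.0]]
wrist_force: [-0.7, -0.1, 0.2]
gripper_width: 0.034
gripper_force: 0.0
```

The fingers shut on nothing, so the cap is not between them. I check where it is with the depth map.

```bash
python3 - <<'E'
from h import *
a=cap("scene")
save(a,"pics/g2.png",(160,170,320,290),5)
h=cv2.cvtColor(a["pixels"],cv2.COLOR_RGB2HSV); m=cv2.inRange(h,(18,120,40),(35,255,255))
uv,P=cloud(a)
for v in range(205,262,5):
    k=(uv[:,0]==236)&(uv[:,1]==v); print(v,P[k].round(3),m[v,236])
E
```

```text
205 [[ 0.509 -0.313  0.223]] 0
210 [[ 0.482 -0.313  0.159]] 0
215 [[ 0.49  -0.316  0.156]] 0
220 [[ 0.502 -0.32   0.16 ]] 0
225 [[ 0.511 -0.324  0.158]] 0
230 [[ 0.511 -0.326  0.14 ]] 0
235 [[ 0.52  -0.33   0.137]] 0
240 [[ 0.492 -0.331  0.062]] 0
245 [[ 0.486 -0.334  0.028]] 255
250 [[ 0.498 -0.338  0.03 ]] 255
255 [[ 0.504 -0.342  0.021]] 0
260 [[ 0.506 -0.346  0.002]] 0
```

View pics/g2.png

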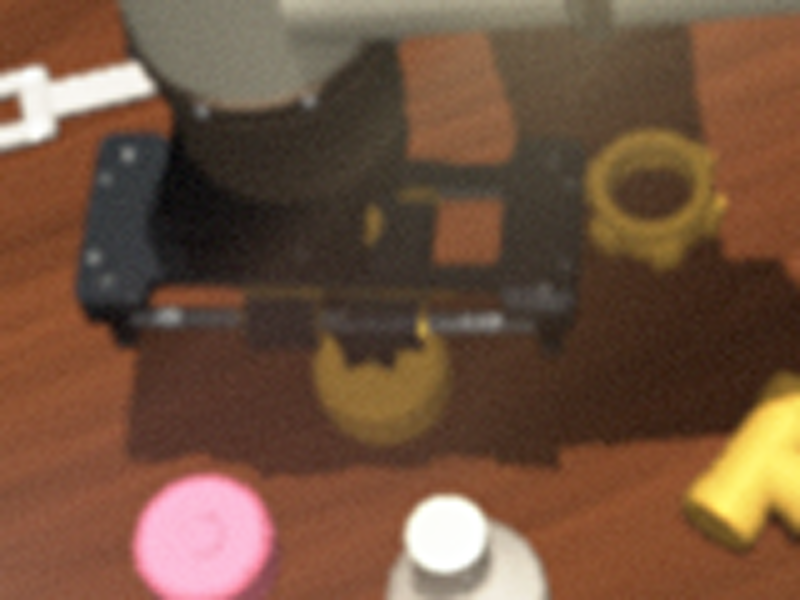

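The finger tip shows at z≈0.06 just above the cap (crop (380,345)), while the TCP reads 0.006. I compare tip height with reported TCP in the start image and now.

```bash
python3 - <<'E'
from h import *
def rep(d,p,R):
    uv,P=cloud(d); L=(P-p)@R   # tool coords
    k=(np.abs(L[:,0])<.025)&(np.abs(L[:,1])<.1)&(P[:,2]>.045)&(L[:,2]>-.13)
    Q=L[k]; print(k.sum())
    for y0 in np.arange(-.09,.09,.02):
        q=Q[(Q[:,1]>=y0)&(Q[:,1]<y0+.02)]
        if len(q)>3: print(round(y0,2),len(q),"toolz max",np.sort(q[:,2])[-3:].round(3))
s=sensors.sense()
print("now");[rep(cap(n),s["tcp_pos"],s["ee_rot"]) for n in("scene",)]
R=np.array([[-.9385,-.3454,0],[-.3454,.9385,0],[0,0,-1]])
print("start")
for n in("scene","top"): rep(np.load(n+".npy",allow_pickle=True).item(),np.array([.2158,-.5859,.1835]),R)
E
```

```text
now
110
-0.01 56 toolz max [-0.04 -0.04 -0.04]
0.01 10 toolz max [-0.044 -0.042 -0.041]
0.03 30 toolz max [-0.113 -0.113 -0.113]
0.05 6 toolz max [-0.123 -0.121 -0.12 ]
start
299
-0.07 36 toolz max [-0.048 -0.046 -0.04 ]
-0.05 87 toolz max [-0.037 -0.037 -0.037]
0.01 6 toolz max [-0.124 -0.123 -0.12 ]
0.03 115 toolz max [-0.038 -0.038 -0.037]
0.05 53 toolz max [-0.041 -0.039 -0.039]
0
```

The fingers visibly end about 38 mm short of the reported TCP in both views, so real tip height is reported z + 0.038. I'll open and descend in checked steps.

```bash
echo '[{"aperture": 1}, {"aperture": 1}, {"aperture": 1}, {"aperture": 1}, {"aperture": 1}, {"aperture": 1}, {"aperture": 1}, {"aperture": 1}]' > path.dat && python3 -m handwheel path.dat
echo '[{"aperture": 1}, {"aperture": 1}, {"aperture": 1}, {"aperture": 1}, {"aperture": 1}, {"aperture": 1}, {"aperture": 1, "d": [0, 0, 0.01]}, {"aperture": 1, "d": [0, 0, 0.01]}]' > path.dat && python3 -m handwheel path.dat
python3 - <<'E'
from h import *
s=sensors.sense(); d=cap("scene"); uv,P=cloud(d); L=(P-s["tcp_pos"])@s["ee_rot"]
h=cv2.cvtColor(d["pixels"],cv2.COLOR_RGB2HSV); v=h[uv[:,1],uv[:,0],2]
k=(np.abs(L[:,0])<.04)&(np.abs(L[:,1])<.08)&(P[:,2]>.033)&(L[:,2]>-.085)
for sg in(-1,1):
    q=L[k&(L[:,1]*sg>0)]; print(sg,len(q),"x",np.percentile(q[:,0],[5,50,95]).round(4),"y",np.percentile(q[:,1],[5,50,95]).round(4),"z",q[:,2].max().round(4))
goal([.4785,-.3338,-.032])
E
```

```text
time_s: 3.65
tcp_pos: [0.4789, -0.3346, 0.0063]
ee_rot: [[-0.906, 0.422, 0.001], [0.422, 0.906, -0.002], [-0.002, -0.001, -1.0]]
wrist_force: [-0.7, 0.1, 0.5]
gripper_width: 0.652
gripper_force: 0.0
time_s: 4.45
tcp_pos: [0.4776, -0.3341, -0.0054]
ee_rot: [[-0.906, 0.423, -0.002], [0.423, 0.906, -0.0], [0.002, -0.001, -1.0]]
wrist_force: [0.2, 0.2, -0.0]
gripper_width: 0.996
gripper_force: 0.0
-1 65 x [-0.0109 -0.0077  0.0063] y [-0.0496 -0.0416 -0.0028] z -0.0384
1 26 x [-0.0137 -0.0094  0.0154] y [0.0061 0.0468 0.0536] z -0.0384
d [-0.0003  0.0007  0.0271] rot [0. 0. 0.] F [-0.1  0.3  0.6] M [-0.07  0.03 -0.02] q [-19.   29.5 -18.4   0.1 -42.2 -96.1] w 0.999 t 4.5 tcp [ 0.478  -0.3343 -0.0049]
```

```bash
echo '[{"aperture": 1, "d": [0, 0, 0.012]}, {"aperture": 1, "d": [0, 0, 0.02]}, {"aperture": 1, "d": [0, 0, 0.025]}, {"aperture": 1, "d": [0, 0, 0.025]}, {"aperture": 0, "d": [0, 0, 0.025]}, {"aperture": 0, "d": [0, 0, 0.025]}, {"aperture": 0, "d": [0, 0, 0.025]}, {"aperture": 0, "d": [0, 0, 0.025]}]' > path.dat && python3 -m handwheel path.dat
echo '[{"aperture": 0}, {"aperture": 0}, {"aperture": 0}]' > path.dat && python3 -m handwheel path.dat
```

```text
time_s: 5.3
tcp_pos: [0.4791, -0.3348, -0.0284]
ee_rot: [[-0.906, 0.422, 0.001], [0.422, 0.906, -0.002], [-0.002, -0.001, -1.0]]
wrist_force: [0.4, -0.1, 0.2]
gripper_width: 0.725
gripper_force: 0.0
time_s: 5.6
tcp_pos: [0.479, -0.3348, -0.0285]
ee_rot: [[-0.906, 0.422, 0.001], [0.422, 0.906, -0.002], [-0.002, -0.001, -1.0]]
wrist_force: [0.1, -0.1, 2.0]
gripper_width: 0.634
gripper_force: 30.0
```

```bash
echo '[{"aperture": 0, "d": [0, 0, -0.03]}, {"aperture": 0, "d": [0, 0, -0.07]}, {"aperture": 0, "d": [0, 0, -0.11]}, {"aperture": 0, "d": [0, 0, -0.15]}, {"aperture": 0, "d": [0, 0, -0.19]}, {"aperture": 0, "d": [0, 0, -0.225]}, {"aperture": 0, "d": [0, 0, -0.24]}, {"aperture": 0, "d": [0, 0, -0.24]}]' > path.dat && python3 -m handwheel path.dat
python3 -c "
from h import *
goal([.5945,.101,.205],140)"
```

```text
time_s: 6.4
tcp_pos: [0.4797, -0.3346, 0.2135]
ee_rot: [[-0.906, 0.422, 0.005], [0.422, 0.906, -0.003], [-0.006, -0.001, -1.0]]
wrist_force: [-0.3, 0.0, -2.4]
gripper_width: 0.636
gripper_force: 30.0
d [0.08   0.4433 0.0077] rot [ -0.27   0.29 -74.98] F [-0.3  0.  -2.4] M [-0.07 -0.06 -0.03] q [-19.   16.8  -3.    0.1 -69.8 -96. ] w 0.636 t 6.4 tcp [ 0.4797 -0.3346  0.2135]
```

To row units: -56 degrees / 90 = -0.6222.

```bash
echo '[{"aperture": 0, "d": [0.007, 0.038, 0], "r": [0, 0, -0.0778]}, {"aperture": 0, "d": [0.014, 0.076, 0], "r": [0, 0, -0.1556]}, {"aperture": 0, "d": [0.021, 0.114, 0], "r": [0, 0, -0.2333]}, {"aperture": 0, "d": [0.028, 0.152, 0], "r": [0, 0, -0.3111]}, {"aperture": 0, "d": [0.035, 0.19, 0], "r": [0, 0, -0.3889]}, {"aperture": 0, "d": [0.042, 0.228, 0], "r": [0, 0, -0.4667]}, {"aperture": 0, "d": [0.049, 0.266, 0], "r": [0, 0, -0.5444]}, {"aperture": 0, "d": [0.056, 0.304, 0], "r": [0, 0, -0.6222]}]' > path.dat && python3 -m handwheel path.dat
python3 -c "
from h import *
goal([.5945,.101,.215],140)"
```

```text
time_s: 7.2
tcp_pos: [0.555, -0.0334, 0.2082]
ee_rot: [[-0.855, -0.519, -0.004], [-0.519, 0.855, -0.002], [0.004, 0.001, -1.0]]
wrist_force: [0.6, -0.4, -2.6]
gripper_width: 0.633
gripper_force: 30.0
d [-0.1035  0.0943 -0.0072] rot [  0.07  -0.23 -18.71] F [ 0.6 -0.4 -2.6] M [ 0.01 -0.03  0.04] q [ 13.3  14.5  -7.    0.  -68.7 -72. ] w 0.633 t 7.2 tcp [ 0.555  -0.0334  0.2082]
```

To row units: -18.7 degrees / 90 = -0.2078.

```bash
echo '[{"aperture": 0, "d": [-0.03, 0.028, -0.002], "r": [0, 0, -0.0556]}, {"aperture": 0, "d": [-0.06, 0.055, -0.004], "r": [0, 0, -0.1111]}, {"aperture": 0, "d": [-0.085, 0.078, -0.006], "r": [0, 0, -0.1667]}, {"aperture": 0, "d": [-0.1035, 0.0943, -0.0072], "r": [0, -0.0022, -0.2078]}, {"aperture": 0, "d": [-0.1035, 0.0943, -0.0072], "r": [0, -0.0022, -0.2078]}, {"aperture": 0, "d": [-0.1035, 0.0943, -0.0072], "r": [0, -0.0022, -0.2078]}]' > path.dat && python3 -m handwheel path.dat
python3 - <<'E'
from h import *
goal([.5945,.101,.215],140)
a,b=cap("scene"),cap("top"); np.save("s2.npy",a,allow_pickle=True)
x=cv2.resize(a["pixels"][90:240,390:540,::-1],None,fx=2.6,fy=2.6,interpolation=2)
y=cv2.resize(b["pixels"][80:230,130:280,::-1],None,fx=2.6,fy=2.6,interpolation=2)
cv2.imwrite("pics/v1.png",np.hstack([x,y]))
E
```

```text
time_s: 7.8
tcp_pos: [0.5951, 0.0992, 0.2152]
ee_rot: [[-0.647, -0.763, -0.001], [-0.763, 0.647, -0.001], [0.001, 0.0, -1.0]]
wrist_force: [-0.4, -0.3, -2.6]
gripper_width: 0.636
gripper_force: 30.0
d [-0.0009  0.0016  0.0002] rot [ 0.03 -0.08 -0.28] F [-0.4 -0.3 -2.6] M [ 0.    0.08 -0.01] q [ 24.8  18.9   0.2   0.  -71.4 -65.1] w 0.636 t 7.8 tcp [0.5951 0.0992 0.2152]
```

View pics/v1.png

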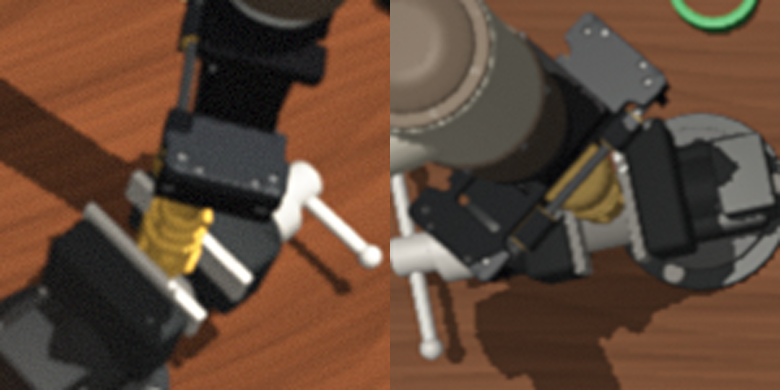

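The scene crop shows the gripper holding the cap just beside and above the neck (155,225); the view is partly blocked by the fingers. I refine neck and cap centres with fixed-radius circle fits on the start depth data.

```bash
python3 - <<'E'
from h import *
from scipy.optimize import least_squares
for n in("scene","top"):
    d=np.load(n+".npy",allow_pickle=True).item(); uv,P=cloud(d)
    h=cv2.cvtColor(d["pixels"],cv2.COLOR_RGB2HSV); m=cv2.inRange(h,(18,90,40),(35,255,255))
    b=m[uv[:,1],uv[:,0]]>0
    for nm,c,z0,z1,r in(("lip top",(.594,.1),.195,.201,None),("neck wall",(.594,.1),.1925,.1965,.018),("thread",(.594,.1),.185,.1905,.023),("cap top",(.4785,-.334),.027,.034,None),("cap wall",(.4785,-.334),.004,.024,.028)):
        q=P[b&(P[:,2]>z0)&(P[:,2]<z1)&(np.hypot(P[:,0]-c[0],P[:,1]-c[1])<.035)]
        if len(q)<5: print(n,nm,len(q)); continue
        if r: f=least_squares(lambda p:np.hypot(q[:,0]-p[0],q[:,1]-p[1])-r,c,loss="soft_l1",f_scale=.001); o=f.x
        else: o=(q.min(0)+q.max(0))[:2]/2
        print(n,nm,len(q),np.round(o,4),q.mean(0).round(4))
E
```

```text
scene lip top 114 [0.5959 0.1032] [0.597  0.1016 0.1979]
scene neck wall 75 [0.596  0.1034] [0.5967 0.1018 0.1945]
scene thread 117 [0.5954 0.1045] [0.5983 0.1027 0.1884]
scene cap top 444 [ 0.4788 -0.3335] [ 0.4785 -0.3332  0.0301]
scene cap wall 10 [ 0.4758 -0.3327] [ 0.4995 -0.3306  0.0219]
top lip top 88 [0.5951 0.1014] [0.5955 0.1013 0.1973]
top neck wall 51 [0.5951 0.1018] [0.5944 0.1017 0.1951]
top thread 101 [0.5955 0.103 ] [0.5944 0.1004 0.1883]
top cap top 289 [ 0.4783 -0.335 ] [ 0.4778 -0.3345  0.0299]
top cap wall 30 [ 0.4782 -0.3354] [ 0.4777 -0.318   0.0164]
```

Both views agree on neck minus cap: (0.117, 0.4365). The TCP target over the neck is therefore about (0.596,0.1025).

```bash
python3 -c "
from h import *
goal([.596,.1025,.177],140)"
```

```text
d [-0.0036  0.0024  0.0393] rot [-0.04  0.   -0.36] F [ 0.6 -0.8 -1.7] M [-0.05  0.05 -0.  ] q [ 24.7  18.8   0.2   0.  -71.4 -65.1] w 0.637 t 7.9 tcp [0.5955 0.0982 0.2163]
```

```bash
echo '[{"aperture": 0, "d": [-0.0036, 0.0024, 0]}, {"aperture": 0, "d": [-0.0036, 0.0024, 0.02]}, {"aperture": 0, "d": [-0.0036, 0.0024, 0.035]}, {"aperture": 0, "d": [-0.0036, 0.0024, 0.039]}, {"aperture": 0, "d": [-0.0036, 0.0024, 0.039]}, {"aperture": 0, "d": [-0.0036, 0.0024, 0.039]}]' > path.dat && python3 -m handwheel path.dat
echo '[{"aperture": 0}, {"aperture": 0}]' > path.dat && python3 -m handwheel path.dat
python3 -c "
from h import *
goal([.596,.1025,.177],140)"
```

```text
time_s: 8.5
tcp_pos: [0.5977, 0.1033, 0.1798]
ee_rot: [[-0.647, -0.763, 0.005], [-0.763, 0.647, 0.001], [-0.004, -0.003, -1.0]]
wrist_force: [1.1, -0.2, -1.9]
gripper_width: 0.636
gripper_force: 30.0
time_s: 8.7
tcp_pos: [0.5975, 0.1035, 0.1796]
ee_rot: [[-0.647, -0.763, 0.005], [-0.763, 0.647, 0.001], [-0.004, -0.003, -1.0]]
wrist_force: [-0.1, -0.1, -1.9]
gripper_width: 0.633
gripper_force: 30.0
d [0.0017 0.0005 0.0026] rot [-0.17  0.23 -0.29] F [-0.1 -0.1 -1.9] M [0.08 0.13 0.08] q [ 25.1  20.3  -3.    0.1 -66.5 -65.5] w 0.633 t 8.7 tcp [0.5975 0.1035 0.1796]
```

To row units: 0.2 degrees / 90 = 0.0022.

```bash
echo '[{"aperture": 0, "d": [0.0017, 0.0005, 0.002], "r": [-0.0011, 0.0022, 0]}, {"aperture": 0, "d": [0.0017, 0.0005, 0.005], "r": [-0.0011, 0.0022, 0]}, {"aperture": 0, "d": [0.0017, 0.0005, 0.007], "r": [-0.0011, 0.0022, 0]}, {"aperture": 0, "d": [0.0017, 0.0005, 0.007], "r": [-0.0011, 0.0022, 0]}]' > path.dat && python3 -m handwheel path.dat
python3 -c "
from h import *
goal([.596,.1025,.17],140)"
```

```text
time_s: 9.1
tcp_pos: [0.5953, 0.1024, 0.1712]
ee_rot: [[-0.647, -0.763, -0.001], [-0.763, 0.647, -0.001], [0.002, 0.0, -1.0]]
wrist_force: [0.1, 0.1, -2.3]
gripper_width: 0.637
gripper_force: 30.0
d [-0.0006 -0.0005  0.0012] rot [ 0.   -0.1  -0.29] F [ 0.1  0.1 -2.3] M [0.03 0.04 0.01] q [ 25.1  20.6  -3.7   0.  -65.8 -65.4] w 0.637 t 9.1 tcp [0.5953 0.1024 0.1712]
```

```bash
echo '[{"aperture": 0, "d": [0, 0, 0.001]}, {"aperture": 0, "d": [0, 0, 0.002]}, {"aperture": 0, "d": [0, 0, 0.003]}, {"aperture": 0, "d": [0, 0, 0.003]}]' > path.dat && python3 -m handwheel path.dat; echo '[{"aperture": 0, "d": [0, 0, 0.001]}, {"aperture": 0, "d": [0, 0, 0.002]}, {"aperture": 0, "d": [0, 0, 0.002]}]' > path.dat && python3 -m handwheel path.dat
```

```text
time_s: 9.5
tcp_pos: [0.5955, 0.1024, 0.1686]
ee_rot: [[-0.647, -0.763, -0.001], [-0.763, 0.647, -0.001], [0.001, -0.0, -1.0]]
wrist_force: [0.0, 0.3, -2.4]
gripper_width: 0.635
gripper_force: 30.0
time_s: 9.8
tcp_pos: [0.5955, 0.1024, 0.1666]
ee_rot: [[-0.647, -0.763, -0.0], [-0.763, 0.647, -0.001], [0.001, -0.0, -1.0]]
wrist_force: [0.7, 0.1, -2.9]
gripper_width: 0.636
gripper_force: 30.0
```

```bash
echo '[{"aperture": 0, "d": [0, 0, 0.001]}, {"aperture": 0, "d": [0, 0, 0.002]}, {"aperture": 0, "d": [0, 0, 0.002]}]' > path.dat && python3 -m handwheel path.dat; python3 -c "
from h import *
goal([.596,.1025,.1615],140)"
```

```text
time_s: 10.1
tcp_pos: [0.5957, 0.1025, 0.1647]
ee_rot: [[-0.647, -0.763, -0.0], [-0.763, 0.647, -0.001], [0.001, -0.001, -1.0]]
wrist_force: [-0.4, 0.1, -3.0]
gripper_width: 0.635
gripper_force: 30.0
d [-0.0003 -0.0002  0.0032] rot [-0.03 -0.05 -0.29] F [-0.4  0.1 -3. ] M [ 0.05  0.06 -0.04] q [ 25.1  20.9  -4.3   0.1 -64.9 -65.4] w 0.635 t 10.1 tcp [0.5957 0.1025 0.1647]
```

```bash
for i in 1; do echo '[{"aperture": 0, "d": [0, 0, 0.001]}, {"aperture": 0, "d": [0, 0, 0.002]}, {"aperture": 0, "d": [0, 0, 0.002]}]' > path.dat && python3 -m handwheel path.dat; done; echo '[{"aperture": 0, "d": [0, 0, 0.001]}, {"aperture": 0, "d": [0, 0, 0.0015]}, {"aperture": 0, "d": [0, 0, 0.0015]}]' > path.dat && python3 -m handwheel path.dat
```

```text
time_s: 10.4
tcp_pos: [0.5963, 0.1029, 0.1629]
ee_rot: [[-0.647, -0.763, 0.002], [-0.763, 0.647, -0.0], [-0.001, -0.001, -1.0]]
wrist_force: [2.1, 1.6, -2.2]
gripper_width: 0.634
gripper_force: 30.0
time_s: 10.7
tcp_pos: [0.5962, 0.1029, 0.1616]
ee_rot: [[-0.646, -0.763, 0.001], [-0.763, 0.646, -0.0], [-0.001, -0.001, -1.0]]
wrist_force: [1.7, 2.9, -1.3]
gripper_width: 0.639
gripper_force: 30.0
```

```bash
echo '[{"aperture": 0, "d": [-0.0008, 0.0001, 0.0005]}, {"aperture": 0, "d": [-0.0008, 0.0001, 0.0015]}, {"aperture": 0, "d": [-0.0008, 0.0001, 0.0015]}]' > path.dat && python3 -m handwheel path.dat;  echo '[{"aperture": 0, "d": [0, 0, 0.001]}, {"aperture": 0, "d": [0, 0, 0.0015]}, {"aperture": 0, "d": [0, 0, 0.0015]}]' > path.dat && python3 -m handwheel path.dat; python3 -c "
from h import *
goal([.596,.1025,.1575],140)"
```

```text
time_s: 11.0
tcp_pos: [0.5962, 0.1031, 0.1607]
ee_rot: [[-0.646, -0.763, 0.001], [-0.763, 0.646, -0.001], [0.0, -0.001, -1.0]]
wrist_force: [-1.3, 1.2, 4.9]
gripper_width: 0.632
gripper_force: 30.0
time_s: 11.3
tcp_pos: [0.596, 0.1038, 0.1584]
ee_rot: [[-0.646, -0.763, 0.0], [-0.763, 0.646, 0.0], [-0.001, -0.0, -1.0]]
wrist_force: [0.9, 4.3, -0.4]
gripper_width: 0.637
gripper_force: 30.0
d [ 0.001  -0.0009  0.0009] rot [-0.    0.03 -0.26] F [ 0.9  4.3 -0.4] M [1.18 0.02 0.29] q [ 25.2  21.2  -4.8  -0.  -64.  -65.4] w 0.637 t 11.3 tcp [0.596  0.1038 0.1584]
```

```bash
echo '[{"aperture": 0, "d": [-0.0006, 0.0006, 0]}, {"aperture": 0, "d": [-0.0006, 0.0006, 0.001]}, {"aperture": 0, "d": [-0.0006, 0.0006, 0.001]}]' > path.dat && python3 -m handwheel path.dat; python3 -c "
from h import *
goal([.596,.1025,.1575],140)"
```

```text
time_s: 11.6
tcp_pos: [0.5959, 0.1039, 0.158]
ee_rot: [[-0.646, -0.763, -0.0], [-0.763, 0.646, -0.002], [0.001, -0.001, -1.0]]
wrist_force: [-2.0, 2.3, 5.6]
gripper_width: 0.634
gripper_force: 30.0
d [ 0.001  -0.0009  0.0005] rot [-0.05 -0.07 -0.24] F [-2.   2.3  5.6] M [0.68 0.58 0.2 ] q [ 25.3  21.2  -4.8   0.1 -64.  -65.5] w 0.634 t 11.6 tcp [0.5959 0.1039 0.158 ]
```

Resting on the threads with about 8 N. Now I turn backwards in small steps, watching Fz.

To row units: -12 degrees / 90 = -0.1333.

```bash
echo '[{"aperture": 0, "r": [0, 0, -0.0444]}, {"aperture": 0, "r": [0, 0, -0.0889]}, {"aperture": 0, "r": [0, 0, -0.1333]}, {"aperture": 0, "r": [0, 0, -0.1333]}]' > path.dat && python3 -m handwheel path.dat | grep -E 'tcp|force'; echo '[{"aperture": 0, "r": [0, 0, -0.0444]}, {"aperture": 0, "r": [0, 0, -0.0889]}, {"aperture": 0, "r": [0, 0, -0.1333]}, {"aperture": 0, "r": [0, 0, -0.1333]}]' > path.dat && python3 -m handwheel path.dat| grep -E 'tcp|force'; python3 -c "
from h import *
goal([.596,.1039,.1575],140)"
```

```text
tcp_pos: [0.5966, 0.1042, 0.1584]
wrist_force: [-1.3, 3.2, 6.1]
gripper_force: 30.0
tcp_pos: [0.5966, 0.1044, 0.1589]
wrist_force: [-2.3, 3.7, 7.4]
gripper_force: 30.0
d [0.0007 0.0004 0.0014] rot [-0.1   0.04 23.78] F [-2.3  3.7  7.4] M [1.07 0.76 0.06] q [ 25.3  21.2  -4.7   0.1 -64.  -41.5] w 0.632 t 12.4 tcp [0.5966 0.1044 0.1589]
```

To row units: -12 degrees / 90 = -0.1333.

```bash
for i in a; do echo '[{"aperture": 0, "r": [0, 0, -0.0444]}, {"aperture": 0, "r": [0, 0, -0.0889]}, {"aperture": 0, "r": [0, 0, -0.1333]}, {"aperture": 0, "r": [0, 0, -0.1333]}]' > path.dat && python3 -m handwheel path.dat | grep -E 'tcp|force'; done; echo '[{"aperture": 0, "r": [0, 0, -0.0444]}, {"aperture": 0, "r": [0, 0, -0.0889]}, {"aperture": 0, "r": [0, 0, -0.1333]}, {"aperture": 0, "r": [0, 0, -0.1333]}]' > path.dat && python3 -m handwheel path.dat| grep -E 'tcp|force'; python3 -c "
from h import *
goal([.596,.1039,.1575],140)"
```

```text
tcp_pos: [0.5963, 0.1047, 0.1593]
wrist_force: [-3.1, 4.7, 9.2]
gripper_force: 30.0
tcp_pos: [0.5961, 0.1046, 0.1597]
wrist_force: [-4.5, 4.4, 10.5]
gripper_force: 30.0
d [0.0007 0.0002 0.0022] rot [-8.00e-02  1.00e-02  4.78e+01] F [-4.5  4.4 10.5] M [1.29 1.61 0.08] q [ 25.3  21.1  -4.7   0.1 -64.1 -17.5] w 0.638 t 13.2 tcp [0.5961 0.1046 0.1597]
```

To row units: -12 degrees / 90 = -0.1333.

```bash
echo '[{"aperture": 0, "d": [-0.0006, 0.0005, 0], "r": [0, 0, -0.0444]}, {"aperture": 0, "d": [-0.0006, 0.0005, 0], "r": [0, 0, -0.0889]}, {"aperture": 0, "d": [-0.0006, 0.0005, 0], "r": [0, 0, -0.1333]}, {"aperture": 0, "d": [-0.0006, 0.0005, 0], "r": [0, 0, -0.1333]}]' > path.dat && python3 -m handwheel path.dat | grep -E 'tcp|force';  echo '[{"aperture": 0, "r": [0, 0, -0.0444]}, {"aperture": 0, "r": [0, 0, -0.0889]}, {"aperture": 0, "r": [0, 0, -0.1333]}, {"aperture": 0, "r": [0, 0, -0.1333]}]' > path.dat && python3 -m handwheel path.dat| grep -E 'tcp|force'; python3 -c "
from h import *
goal([.596,.1039,.1575],140)"
```

```text
tcp_pos: [0.5958, 0.1047, 0.1601]
wrist_force: [-4.8, 2.9, 11.7]
gripper_force: 30.0
tcp_pos: [0.5957, 0.1045, 0.1606]
wrist_force: [-6.0, 2.6, 13.6]
gripper_force: 30.0
d [0.0007 0.     0.0031] rot [-1.300e-01 -7.000e-02  7.181e+01] F [-6.   2.6 13.6] M [0.89 1.85 0.11] q [ 25.3  21.   -4.7   0.1 -64.2   6.4] w 0.635 t 14.0 tcp [0.5957 0.1045 0.1606]
```

To row units: -12 degrees / 90 = -0.1333.

```bash
echo '[{"aperture": 0, "d": [-0.0004, 0.0005, -0.0003], "r": [0, 0, -0.0444]}, {"aperture": 0, "d": [-0.0004, 0.0005, -0.0003], "r": [0, 0, -0.0889]}, {"aperture": 0, "d": [-0.0004, 0.0005, -0.0003], "r": [0, 0, -0.1333]}, {"aperture": 0, "d": [-0.0004, 0.0005, -0.0003], "r": [0, 0, -0.1333]}]' > path.dat && python3 -m handwheel path.dat | grep -E 'tcp|force';  echo '[{"aperture": 0, "r": [0, 0, -0.0444]}, {"aperture": 0, "r": [0, 0, -0.0889]}, {"aperture": 0, "r": [0, 0, -0.0889]}]' > path.dat && python3 -m handwheel path.dat| grep -E 'tcp|force'; python3 -c "
from h import *
goal([.596,.1039,.1575],140)"
```

```text
tcp_pos: [0.5956, 0.1046, 0.1608]
wrist_force: [-3.5, 2.9, 13.1]
gripper_force: 30.0
tcp_pos: [0.5943, 0.1042, 0.1577]
wrist_force: [-0.5, -1.0, -3.0]
gripper_force: 30.0
d [ 0.0015 -0.0008  0.0002] rot [ 6.000e-02 -8.000e-02  9.171e+01] F [-0.5 -1.  -3. ] M [0.01 0.14 0.06] q [ 25.3  21.1  -5.    0.1 -64.   26.4] w 0.639 t 14.7 tcp [0.5943 0.1042 0.1577]
```

It dropped in (Fz gone to zero). Now I lower it without turning.

```bash
echo '[{"aperture": 0, "d": [0.0007, -0.0005, 0.0005]}, {"aperture": 0, "d": [0.0007, -0.0005, 0.0015]}, {"aperture": 0, "d": [0.0007, -0.0005, 0.0025]}, {"aperture": 0, "d": [0.0007, -0.0005, 0.0025]}]' > path.dat && python3 -m handwheel path.dat | grep -E 'tcp|force'; echo '[{"aperture": 0, "d": [0, 0, 0.001]}, {"aperture": 0, "d": [0, 0, 0.0015]}, {"aperture": 0, "d": [0, 0, 0.0015]}]' > path.dat && python3 -m handwheel path.dat| grep -E 'tcp|force'; python3 -c "
from h import *
goal([.5955,.1042,.1518],232)"
```

```text
tcp_pos: [0.5947, 0.1042, 0.1539]
wrist_force: [-2.3, 1.0, -3.3]
gripper_force: 30.0
tcp_pos: [0.5949, 0.1041, 0.1533]
wrist_force: [-3.4, -0.5, -1.5]
gripper_force: 30.0
d [ 0.0004 -0.0005  0.0015] rot [ 0.15  0.03 -0.3 ] F [-3.4 -0.5 -1.5] M [-0.1   1.15 -0.01] q [ 25.3  21.4  -5.2   0.  -63.5  26.4] w 0.634 t 15.4 tcp [0.5949 0.1041 0.1533]
```

```bash
echo '[{"aperture": 0, "d": [-0.0003, 0.0003, 0.0005]}, {"aperture": 0, "d": [-0.0003, 0.0003, 0.001]}, {"aperture": 0, "d": [-0.0003, 0.0003, 0.001]}]' > path.dat && python3 -m handwheel path.dat | grep -E 'tcp|force'; echo '[{"aperture": 0, "d": [0, 0, 0.0005]}, {"aperture": 0, "d": [0, 0, 0.001]}, {"aperture": 0, "d": [0, 0, 0.001]}]' > path.dat && python3 -m handwheel path.dat| grep -E 'tcp|force'; python3 -c "
from h import *
goal([.5955,.1042,.1518],232)"
```

```text
tcp_pos: [0.5949, 0.1043, 0.1526]
wrist_force: [-3.1, -1.1, 0.1]
gripper_force: 30.0
tcp_pos: [0.595, 0.1043, 0.1524]
wrist_force: [-5.0, -0.2, 2.1]
gripper_force: 30.0
d [ 0.0005 -0.0003  0.0006] rot [ 0.07 -0.04 -0.28] F [-5.  -0.2  2.1] M [-0.17  1.82 -0.03] q [ 25.3  21.4  -5.4   0.1 -63.3  26.4] w 0.631 t 16.0 tcp [0.595  0.1043 0.1524]
```

```bash
echo '[{"aperture": 0, "d": [-0.0006, 0.0005, 0]}, {"aperture": 0, "d": [-0.0006, 0.0005, 0.001]}, {"aperture": 0, "d": [-0.0006, 0.0005, 0.001]}]' > path.dat && python3 -m handwheel path.dat | grep -E 'tcp|force'; echo '[{"aperture": 0, "d": [0, 0, 0.0005]}, {"aperture": 0, "d": [0, 0, 0.001]}, {"aperture": 0, "d": [0, 0, 0.001]}]' > path.dat && python3 -m handwheel path.dat| grep -E 'tcp|force'; python3 -c "
from h import *
goal([.5955,.1042,.1518],232)"
```

```text
tcp_pos: [0.595, 0.1044, 0.1518]
wrist_force: [-4.3, -1.1, 6.0]
gripper_force: 30.0
tcp_pos: [0.595, 0.1043, 0.1513]
wrist_force: [-4.9, -0.0, 7.8]
gripper_force: 30.0
d [ 0.0005 -0.0002 -0.0005] rot [-0.01 -0.12 -0.26] F [-4.9 -0.   7.8] M [-0.36  1.87 -0.  ] q [ 25.3  21.4  -5.6   0.1 -63.   26.3] w 0.633 t 16.6 tcp [0.595  0.1043 0.1513]
```

Units first: turns go in shares of 90 degrees. So 12 degrees / 90 = 0.1333.

```bash
echo '[{"aperture": 0, "r": [0, 0, 0.0444]}, {"aperture": 0, "r": [0, 0, 0.0889]}, {"aperture": 0, "r": [0, 0, 0.1333]}, {"aperture": 0, "r": [0, 0, 0.1333]}]' > path.dat && python3 -m handwheel path.dat | grep -E 'tcp|force'; python3 -c "
from h import *
goal([.5955,.1042,.1513],232)"
echo '[{"aperture": 0, "r": [0, 0, 0.0444]}, {"aperture": 0, "r": [0, 0, 0.0889]}, {"aperture": 0, "d": [0, 0, 0.0004], "r": [0, 0, 0.1333]}, {"aperture": 0, "d": [0, 0, 0.0004], "r": [0, 0, 0.1333]}]' > path.dat && python3 -m handwheel path.dat | grep -E 'tcp|force'; python3 -c "
from h import *
goal([.5955,.1042,.1513],232)"
```

```text
tcp_pos: [0.5952, 0.1044, 0.1509]
wrist_force: [-3.2, -2.0, 5.0]
gripper_force: 30.0
d [ 0.0004 -0.0001 -0.0004] rot [ -0.04  -0.12 -12.34] F [-3.2 -2.   5. ] M [-0.25  1.42 -0.09] q [ 25.3  21.4  -5.6   0.1 -62.9  14.3] w 0.635 t 17.0 tcp [0.5952 0.1044 0.1509]
tcp_pos: [0.5954, 0.1044, 0.1507]
wrist_force: [-5.2, -1.0, 5.6]
gripper_force: 30.0
d [ 0.0002 -0.     -0.0006] rot [ -0.07  -0.14 -24.33] F [-5.2 -1.   5.6] M [-0.38  1.38 -0.07] q [ 25.3  21.4  -5.6   0.1 -62.9   2.3] w 0.636 t 17.4 tcp [0.5954 0.1044 0.1507]
```

To row units: 12 degrees / 90 = 0.1333.

```bash
echo '[{"aperture": 0, "r": [0, 0, 0.0444]}, {"aperture": 0, "d": [0, 0, 0.0002], "r": [0, 0, 0.0889]}, {"aperture": 0, "d": [0, 0, 0.0004], "r": [0, 0, 0.1333]}, {"aperture": 0, "d": [0, 0, 0.0004], "r": [0, 0, 0.1333]}]' > path.dat && python3 -m handwheel path.dat | grep -E 'tcp|force'; 
echo '[{"aperture": 0, "r": [0, 0, 0.0444]}, {"aperture": 0, "d": [0, 0, 0.0002], "r": [0, 0, 0.0889]}, {"aperture": 0, "d": [0, 0, 0.0004], "r": [0, 0, 0.1333]}, {"aperture": 0, "d": [0, 0, 0.0004], "r": [0, 0, 0.1333]}]' > path.dat && python3 -m handwheel path.dat | grep -E 'tcp|force'; python3 -c "
from h import *
goal([.5955,.1042,.1513],232)"
```

```text
tcp_pos: [0.5957, 0.1045, 0.1505]
wrist_force: [-3.7, -0.0, 5.5]
gripper_force: 30.0
tcp_pos: [0.596, 0.1045, 0.1503]
wrist_force: [-3.2, -1.7, 6.7]
gripper_force: 30.0
d [ 0.0003  0.0005 -0.001 ] rot [ -0.19  -0.15 -48.32] F [-3.2 -1.7  6.7] M [-0.26  1.25  0.01] q [ 25.3  21.4  -5.6   0.2 -62.7 -21.7] w 0.638 t 18.2 tcp [0.596  0.1045 0.1503]
```

To row units: 12 degrees / 90 = 0.1333.

```bash
echo '[{"aperture": 0, "r": [0, 0, 0.0444]}, {"aperture": 0, "d": [0, 0, 0.0002], "r": [0, 0, 0.0889]}, {"aperture": 0, "d": [0, 0, 0.0004], "r": [0, 0, 0.1333]}, {"aperture": 0, "d": [0, 0, 0.0004], "r": [0, 0, 0.1333]}]' > path.dat && python3 -m handwheel path.dat | grep -E 'tcp|force'; 
echo '[{"aperture": 0, "r": [0, 0, 0.0444]}, {"aperture": 0, "d": [0, 0, 0.0002], "r": [0, 0, 0.0889]}, {"aperture": 0, "d": [0, 0, 0.0004], "r": [0, 0, 0.1333]}, {"aperture": 0, "d": [0, 0, 0.0004], "r": [0, 0, 0.1333]}]' > path.dat && python3 -m handwheel path.dat | grep -E 'tcp|force'; python3 -c "
from h import *
goal([.5955,.1042,.1513],232)"
```

```text
tcp_pos: [0.5964, 0.1047, 0.1502]
wrist_force: [-3.1, -1.2, 7.2]
gripper_force: 30.0
tcp_pos: [0.5967, 0.1045, 0.1501]
wrist_force: [-2.9, -1.1, 7.2]
gripper_force: 30.0
d [ 0.0007  0.001  -0.0012] rot [ -0.33  -0.13 -72.31] F [-2.9 -1.1  7.2] M [-0.4   1.04 -0.05] q [ 25.3  21.5  -5.7   0.2 -62.6 -45.7] w 0.637 t 19.0 tcp [0.5967 0.1045 0.1501]
```

To row units: 12 degrees / 90 = 0.1333.

```bash
echo '[{"aperture": 0, "r": [0, 0, 0.0444]}, {"aperture": 0, "d": [0, 0, 0.0002], "r": [0, 0, 0.0889]}, {"aperture": 0, "d": [0, 0, 0.0004], "r": [0, 0, 0.1333]}, {"aperture": 0, "d": [0, 0, 0.0004], "r": [0, 0, 0.1333]}]' > path.dat && python3 -m handwheel path.dat | grep -E 'tcp|force'; python3 -c "
from h import *
goal([.5955,.1042,.1513],232)"
echo '[{"aperture": 0, "r": [0, 0, 0.0333]}, {"aperture": 0, "d": [0, 0, 0.0002], "r": [0, 0, 0.0667]}, {"aperture": 0, "d": [0, 0, 0.0003], "r": [0, 0, 0.0667]}]' > path.dat && python3 -m handwheel path.dat | grep -E 'tcp|force'; python3 -c "
from h import *
goal([.5955,.1042,.1513],232)"
```

```text
tcp_pos: [0.5971, 0.1047, 0.1497]
wrist_force: [-2.0, -1.3, 6.5]
gripper_force: 30.0
d [ 0.0012  0.0011 -0.0016] rot [ -0.41  -0.09 -84.31] F [-2.  -1.3  6.5] M [-0.34  0.68 -0.1 ] q [ 25.3  21.5  -5.7   0.2 -62.5 -57.7] w 0.633 t 19.4 tcp [0.5971 0.1047 0.1497]
tcp_pos: [0.5972, 0.1048, 0.1495]
wrist_force: [-2.5, -0.5, 7.3]
gripper_force: 30.0
d [ 0.0015  0.001  -0.0019] rot [-4.300e-01 -6.000e-02 -9.028e+01] F [-2.5 -0.5  7.3] M [-0.25  0.78 -0.04] q [ 25.3  21.5  -5.7   0.2 -62.5 -63.7] w 0.633 t 19.7 tcp [0.5972 0.1048 0.1495]
```

To row units: 6 degrees / 90 = 0.0667.

```bash
echo '[{"aperture": 0, "r": [0, 0, 0.0333]}, {"aperture": 0, "d": [0, 0, 0.0002], "r": [0, 0, 0.0667]}, {"aperture": 0, "d": [0, 0, 0.0003], "r": [0, 0, 0.0667]}]' > path.dat && python3 -m handwheel path.dat | grep -E 'tcp|force'; python3 -c "
from h import *
goal([.5955,.1042,.1513],232)"
echo '[{"aperture": 0, "r": [0, 0, 0.0333]}, {"aperture": 0, "d": [0, 0, 0.0002], "r": [0, 0, 0.0556]}, {"aperture": 0, "d": [0, 0, 0.0002], "r": [0, 0, 0.0556]}]' > path.dat && python3 -m handwheel path.dat | grep -E 'tcp|force'; python3 -c "
from h import *
goal([.5955,.1042,.1513],232)"
```

```text
tcp_pos: [0.5974, 0.1053, 0.1494]
wrist_force: [-1.4, 0.4, 7.4]
gripper_force: 30.0
d [ 0.0021  0.0006 -0.0019] rot [-4.800e-01 -4.000e-02 -9.603e+01] F [-1.4  0.4  7.4] M [0.05 0.83 0.87] q [ 25.4  21.5  -5.7   0.2 -62.4 -69.5] w 0.635 t 20.0 tcp [0.5974 0.1053 0.1494]
tcp_pos: [0.5983, 0.1058, 0.1494]
wrist_force: [-1.4, 0.1, 6.4]
gripper_force: 30.0
d [ 0.0031  0.0006 -0.002 ] rot [-6.3000e-01  2.0000e-02 -1.0098e+02] F [-1.4  0.1  6.4] M [0.23 0.18 1.12] q [ 25.4  21.5  -5.7   0.2 -62.3 -74.5] w 0.632 t 20.3 tcp [0.5983 0.1058 0.1494]
```

The stop is felt (Mz rose to about 1 N m) at about 96° clockwise and z at home depth. I let go and retreat straight up.

```bash
echo '[{"aperture": 1}, {"aperture": 1}, {"aperture": 1}, {"aperture": 1}, {"aperture": 1}, {"aperture": 1}]' > path.dat && python3 -m handwheel path.dat; echo '[{"aperture": 1, "d": [0, 0, -0.02]}, {"aperture": 1, "d": [0, 0, -0.05]}, {"aperture": 1, "d": [0, 0, -0.09]}, {"aperture": 1, "d": [0, 0, -0.13]}, {"aperture": 1, "d": [0, 0, -0.13]}]' > path.dat && python3 -m handwheel path.dat|tail -2; python3 -c "
from h import *
goal([.45,-.12,.28])"
```

```text
time_s: 20.9
tcp_pos: [0.5945, 0.1044, 0.1462]
ee_rot: [[-0.758, -0.652, -0.0], [-0.652, 0.758, -0.001], [0.001, -0.001, -1.0]]
wrist_force: [-1.1, 0.0, 0.6]
gripper_width: 0.987
gripper_force: 0.0
gripper_width: 1.0
gripper_force: 0.0
d [ 0.2588 -0.0741  0.0012] rot [0. 0. 0.] F [ 1.   0.9 -0.2] M [ 0.05 -0.03  0.03] q [ 25.4  17.    7.    0.2 -79.3 -74.7] w 1.0 t 21.4 tcp [0.5977 0.105  0.2836]
```

```bash
echo '[{"aperture": 1, "d": [0.045, -0.012, 0]}, {"aperture": 1, "d": [0.09, -0.025, 0]}, {"aperture": 1, "d": [0.135, -0.04, 0]}, {"aperture": 1, "d": [0.18, -0.053, 0]}, {"aperture": 1, "d": [0.22, -0.065, 0]}, {"aperture": 1, "d": [0.258, -0.074, 0]}, {"aperture": 1, "d": [0.258, -0.074, 0]}]' > path.dat && python3 -m handwheel path.dat|head -2
python3 - <<'E'
from h import *
s,t=cap("scene"),cap("top")
x=cv2.resize(s["pixels"][120:220,400:520,::-1],(390,325),interpolation=2)
y=cv2.resize(t["pixels"][100:200,140:260,::-1],(390,325),interpolation=2)
cv2.imwrite("pics/end.png",np.hstack([x,y]))
for n,d in(("scene",s),("top",t)):
    uv,P=cloud(d); h=cv2.cvtColor(d["pixels"],cv2.COLOR_RGB2HSV); m=cv2.inRange(h,(18,90,40),(35,255,255))
    q=P[(m[uv[:,1],uv[:,0]]>0)&(P[:,2]>.203)&(P[:,2]<.23)&(np.hypot(P[:,0]-.5955,P[:,1]-.1025)<.04)]
    A=np.c_[q[:,:2]-q[:,:2].mean(0),np.ones(len(q))]; c=np.linalg.lstsq(A,q[:,2],rcond=None)[0]
    print(n,len(q),"median",np.median(q,0).round(4),"mid",((q.min(0)+q.max(0))/2).round(4),"tilt",c[:2].round(3),"z",c[2].round(4))
E
```

```text
time_s: 22.1
tcp_pos: [0.4445, -0.1223, 0.277]
scene 577 median [0.598  0.1025 0.2084] mid [0.5963 0.104  0.208 ] tilt [-0.015  0.025] z 0.2083
top 520 median [0.5946 0.1021 0.2077] mid [0.5958 0.1025 0.2075] tilt [ 0.003 -0.004] z 0.2075
```

View pics/end.png

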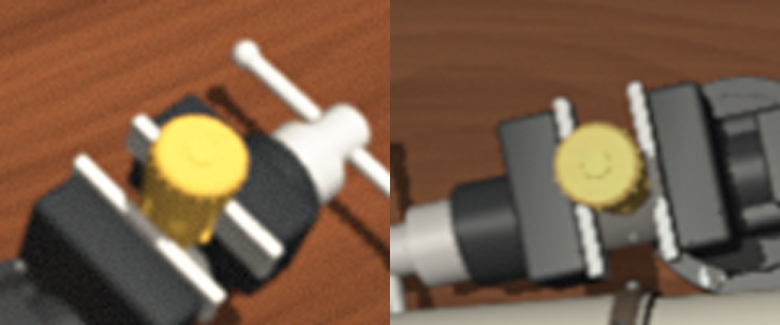

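The pictures show the cap level and centred on the neck (scene crop (200,160), top crop (598,165)). Its top is at 0.208 m, which is the home height, so I hand the job in.

```bash
python3 -c "
from station import workorder
print(workorder.finish_job())"
```

```text
the job is handed in; nothing more can be done
None
```

The brass cap is screwed fully home on the coupling, level and released (top at 0.208 m, the home height), and the job was handed in at about 22 s; no verdict was reported back.

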